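Load the bottle steriliser

TASK

Press the steriliser's lever right down so that its clear cover rises fully, then lay every feeding bottle from the drying tray in a wire cradle of its own, domed cap to the back (hinge side), letting each settle into its cradle before you let go of it. Then ease the lever gently all the way back up so that the cover shuts over the bottles; work the cover by its lever only, never touching it, and leave everything else where it stands.

Things in the scene. Friction and masses are not known exactly. Their poses are not given: they have to be found in the camera images.
- steriliser: white bottle steriliser, fixed: base 200 mm deep (x), 370 mm wide (y), rim 85 mm high around a well with a steel floor 60 mm above the slab. Origin: centre of its underside, on the slab; +x points from the front panel (lever side, towards the robot) to the cover hinge at the back, z up. A steel wire rack in the well forms four cradles side by side along y.
- cover (a joint): hinge angle of the clear cover, along the steriliser's back edge: 0 = shut on the rim, 1.75 rad = fully up, a little past upright behind the base. Geared to the lever: cover angle = 4.86 x lever angle. Balanced and stiff, so cover and lever stay wherever they are left.
- lever (a joint): angle of the teal front lever: 0 = up (cover shut), 0.36 rad = pressed right down (cover fully up). No spring return; about 2 to 6 N at its pad moves it, either way.
- lever_pad (a point): centre of the lever's pad, a teal block 60 long, 30 wide, 14 mm thick in front of the base, 90 mm above the slab when up, 30 when down. Swings upright about an axis along the steriliser's y, 170 mm from it, at steriliser x = -20 mm, z = 50 mm; leans 0.24 rad upward (up) to 0.12 rad downward (down). Push it from above; to lift, pinch its 30 mm width from above.
- cover_front (a point): middle of the lower front edge of the cover, a clear, blue-tinted plastic dome 200 x 366 x 85 mm with a teal lower edge. Its hinge axis lies along the steriliser's y, 106 mm behind the steriliser's centre and 87 mm above the slab. Kept clean: it is worked by the lever only.
- drying_tray: grey-green drying tray, fixed, 340 (x) by 450 mm (y), 4 mm thick with a lip 10 mm high; origin at its centre on the slab. Ten upright white pegs, 8 mm thick, tops 32 mm above the slab, stand at x = -30 and 60 mm, y = 0, 120, -120, 216 and -216 mm; each bottle lies in a lane between them, so its middle lies between the two pegs on each side.
- cradle1 (a point): wire cradle 1 of 4 (1 = leftmost seen from the robot, 86 mm apart): where a resting bottle's _mid point lies, 100 mm above the slab. x along the cradle to the back, z up. Two bent wires, 36 mm before and behind, form valleys 63 mm wide at the top (4 mm below this point) with 55 degree sides that centre the bottle; fingers have room between the wires, 40 mm down to the floor.
- cradle2 (a point): wire cradle 2 of 4 (1 = leftmost seen from the robot, 86 mm apart): where a resting bottle's _mid point lies, 100 mm above the slab. x along the cradle to the back, z up. Two bent wires, 36 mm before and behind, form valleys 63 mm wide at the top (4 mm below this point) with 55 degree sides that centre the bottle; fingers have room between the wires, 40 mm down to the floor.
- cradle3 (a point): wire cradle 3 of 4 (1 = leftmost seen from the robot, 86 mm apart): where a resting bottle's _mid point lies, 100 mm above the slab. x along the cradle to the back, z up. Two bent wires, 36 mm before and behind, form valleys 63 mm wide at the top (4 mm below this point) with 55 degree sides that centre the bottle; fingers have room between the wires, 40 mm down to the floor.
- cradle4 (a point): wire cradle 4 of 4 (1 = leftmost seen from the robot, 86 mm apart): where a resting bottle's _mid point lies, 100 mm above the slab. x along the cradle to the back, z up. Two bent wires, 36 mm before and behind, form valleys 63 mm wide at the top (4 mm below this point) with 55 degree sides that centre the bottle; fingers have room between the wires, 40 mm down to the floor.
- bottle1_mid (a point): closed feeding bottle, milky white, blue collar, lying on the drying tray (None if absent), 158 mm long, 0.08 to 0.15 kg. Point on its axis, in the middle of the straight round body, 50 mm across, 50 mm either way; x points along the axis to the domed cap. Collar 58 to 76 mm from here, eight flats (50 mm across) against rolling; y, z may be turned about the axis.
- bottle1_cap (a point): tip of the domed ivory cap of the bottle with the blue collar, 108 mm from its mid point.
- bottle2_mid (a point): closed feeding bottle, milky white, green collar, lying on the drying tray (None if absent), 158 mm long, 0.08 to 0.15 kg. Point on its axis, in the middle of the straight round body, 50 mm across, 50 mm either way; x points along the axis to the domed cap. Collar 58 to 76 mm from here, eight flats (50 mm across) against rolling; y, z may be turned about the axis.
- bottle2_cap (a point): tip of the domed ivory cap of the bottle with the green collar, 108 mm from its mid point.
- bottle3_mid (a point): closed feeding bottle, milky white, yellow collar, lying on the drying tray (None if absent), 158 mm long, 0.08 to 0.15 kg. Point on its axis, in the middle of the straight round body, 50 mm across, 50 mm either way; x points along the axis to the domed cap. Collar 58 to 76 mm from here, eight flats (50 mm across) against rolling; y, z may be turned about the axis.
- bottle3_cap (a point): tip of the domed ivory cap of the bottle with the yellow collar, 108 mm from its mid point.
- bottle4_mid (a point): closed feeding bottle, milky white, red collar, lying on the drying tray (None if absent), 158 mm long, 0.08 to 0.15 kg. Point on its axis, in the middle of the straight round body, 50 mm across, 50 mm either way; x points along the axis to the domed cap. Collar 58 to 76 mm from here, eight flats (50 mm across) against rolling; y, z may be turned about the axis.
- bottle4_cap (a point): tip of the domed ivory cap of the bottle with the red collar, 108 mm from its mid point.
- tongs: white bottle tongs, 190 x 56 x 14 mm, lying on the drying tray nearest the robot; origin at its centre, underside. Not to be moved.
- dispenser: white formula dispenser of three stacked round tiers with a spout, 110 mm across, 205 mm high; origin under its centre. Not to be moved.
- pan_lid: steel saucepan lid, 180 mm across, knob up, 51 mm high; origin under its centre. Not to be moved.
- trivet: round orange trivet, 144 mm across, 8 mm thick, with a tab; origin under its centre. Not to be moved.
- formula_tin: tin, 100 mm across, 125 mm high, blue cap; origin under its centre. Not to be moved.
- mug: blue mug, 76 mm across, 85 mm high; origin under its centre. Not to be moved.
Things that resemble listed ones, but are neither listed nor needed, are in the scene too. Leave any brown or pink look-alike of the part that bears bottle4_mid alone.

How it is judged:
On the way, in this order (a step that is already met when the one before it is completed fails the run):
1. the lever is pressed right down and the cover is fully up (value of joint cover above 1.62 rad), for 0.3 s.
2. every bottle lies settled in a cradle, let go, under the raised cover (x of bottle1_mid in the frame of steriliser between -0.038 and -0.002 m and y of bottle1_mid in the frame of steriliser between -0.16 and 0.16 m and z of bottle1_mid in the frame of steriliser between 0.094 and 0.106 m and x of each of bottle1_cap, bottle2_cap, bottle3_cap, bottle4_cap in the frame of steriliser above 0 m and angle between the x axis of each of bottle1_mid, bottle2_mid, bottle3_mid, bottle4_mid and the x axis of steriliser, either way round below 0.15 rad and x of bottle2_mid in the frame of steriliser between -0.038 and -0.002 m and y of bottle2_mid in the frame of steriliser between -0.16 and 0.16 m and z of bottle2_mid in the frame of steriliser between 0.094 and 0.106 m and x of bottle3_mid in the frame of steriliser between -0.038 and -0.002 m and y of bottle3_mid in the frame of steriliser between -0.16 and 0.16 m and z of bottle3_mid in the frame of steriliser between 0.094 and 0.106 m and x of bottle4_mid in the frame of steriliser between -0.038 and -0.002 m and y of bottle4_mid in the frame of steriliser between -0.16 and 0.16 m and z of bottle4_mid in the frame of steriliser between 0.094 and 0.106 m and contact force between each of bottle1, bottle2, bottle3, bottle4 and the fingers below 0.1 N and linear speed of each of bottle1, bottle2, bottle3, bottle4 below 0.03 m/s and value of joint cover above 1.4 rad), for 0.3 s.
At the end, for the whole second after the job is handed in: Each bottle rests released in a cradle (mid within 18 mm along the cradle and 6 mm in height of the cradle point; axis within 0.15 rad; cap to the back); cover shut within 0.09 rad, lever up within 0.02 rad; other things within 40 mm of their starts (x of bottle1_mid in the frame of steriliser between -0.038 and -0.002 m and y of bottle1_mid in the frame of steriliser between -0.16 and 0.16 m and z of bottle1_mid in the frame of steriliser between 0.094 and 0.106 m and x of each of bottle1_cap, bottle2_cap, bottle3_cap, bottle4_cap in the frame of steriliser above 0 m and angle between the x axis of each of bottle1_mid, bottle2_mid, bottle3_mid, bottle4_mid and the x axis of steriliser, either way round below 0.15 rad and x of bottle2_mid in the frame of steriliser between -0.038 and -0.002 m and y of bottle2_mid in the frame of steriliser between -0.16 and 0.16 m and z of bottle2_mid in the frame of steriliser between 0.094 and 0.106 m and x of bottle3_mid in the frame of steriliser between -0.038 and -0.002 m and y of bottle3_mid in the frame of steriliser between -0.16 and 0.16 m and z of bottle3_mid in the frame of steriliser between 0.094 and 0.106 m and x of bottle4_mid in the frame of steriliser between -0.038 and -0.002 m and y of bottle4_mid in the frame of steriliser between -0.16 and 0.16 m and z of bottle4_mid in the frame of steriliser between 0.094 and 0.106 m and contact force between each of bottle1, bottle2, bottle3, bottle4 and the fingers below 0.1 N and linear speed of each of bottle1, bottle2, bottle3, bottle4 below 0.03 m/s and distance of each of tongs, dispenser, pan_lid, trivet, formula_tin, mug from where it was at the start of the episode below 0.04 m and value of joint cover below 0.09 rad and value of joint lever below 0.02 rad); the robot touches nothing.
It fails at once if a bottle is dropped into the steriliser instead of being set down (falling freely, more than 6 mm above its seat, at over 0.35 m/s) ((x of bottle1_mid in the frame of steriliser between -0.12 and 0.1 m and y of bottle1_mid in the frame of steriliser between -0.185 and 0.185 m and z of bottle1_mid in the frame of steriliser above 0.106 m and linear speed of bottle1 above 0.35 m/s and contact force between bottle1 and anything else below 0.02 N) or (x of bottle2_mid in the frame of steriliser between -0.12 and 0.1 m and y of bottle2_mid in the frame of steriliser between -0.185 and 0.185 m and z of bottle2_mid in the frame of steriliser above 0.106 m and linear speed of bottle2 above 0.35 m/s and contact force between bottle2 and anything else below 0.02 N) or (x of bottle3_mid in the frame of steriliser between -0.12 and 0.1 m and y of bottle3_mid in the frame of steriliser between -0.185 and 0.185 m and z of bottle3_mid in the frame of steriliser above 0.106 m and linear speed of bottle3 above 0.35 m/s and contact force between bottle3 and anything else below 0.02 N) or (x of bottle4_mid in the frame of steriliser between -0.12 and 0.1 m and y of bottle4_mid in the frame of steriliser between -0.185 and 0.185 m and z of bottle4_mid in the frame of steriliser above 0.106 m and linear speed of bottle4 above 0.35 m/s and contact force between bottle4 and anything else below 0.02 N)).
It fails at once if the robot touches the clear cover (contact force between any of the fingers, the arm and cover above 1 N).
It fails at once if the cover is slammed (falls faster than 2.5 rad/s) (velocity of joint cover below -2.5 rad/s).
It fails at once if a bystander is shifted by more than 40 mm (distance of any of tongs, dispenser, pan_lid, trivet, formula_tin, mug from where it was at the start of the episode above 0.04 m).
Of bottle1, bottle2, bottle3, bottle4 only 3 to 4 are there at a start; the rules pass over those that are not, and their reading is None.
At some moment in a run one of bottle1, bottle2, bottle3, bottle4 may be knocked a few centimetres aside while the robot is not near it.
It also fails if it takes over 208 s, if anything falls off the work surface, if the arm or the gripper's body presses on something with over 40 N, if the wrist force passes 120 N, or if a joint passes its speed limit or range.

ROBOT

A 6-joint arm with a two-finger parallel gripper is mounted at the origin on the work surface. World frame = base frame: x ahead of the robot, y to its left, z up, the work surface at z = 0. Lengths are in m, angles in rad, forces in N, time in s.
With the tool pointing down it reaches from about 0.275 to 0.725 m from the base axis. Payload 15.9 kg.
Tool frame: the origin (TCP) lies at the very end of the fingers, on their centre line; the grasp point (between the pads) lies 19 mm behind it (manip.pinch_z is the distance from the TCP to the grasp point, in m); z points along the fingers, y is the line along which they close (so a half turn about z gives the same grasp; the last joint's range is limited). The gripper opens to 85 mm and grips with 20 to 120 N. Pads are 22 mm wide; open, the fingers measure 114 mm over their backs; the gripper's body (76 mm by 85 mm) begins 54 mm behind the grasp point. The pads swing forward as they close: fully open they stand 13 mm farther back than shut.
Start: joints at [-1.172, 0.213, -0.034, 1.323, 0, 1.571], TCP at [0.194, -0.461, 0.231] pointing down, gripper open.
Joint ranges: [-2.98, 2.98], [-0.74, 1.72], [-1.14, 1.35], [-2.1, 2.04], [-1.57, 1.44], [-3.14, 3.14]. Speed limits (rad/s): [1.89, 1.89, 2.39, 2.57, 3.14, 3.14].

INTERFACE

Orientations are given as [roll, pitch, yaw] about the fixed x, y, z axes, in that order (R = Rz(yaw) Ry(pitch) Rx(roll)).
In Python, from rig import manip gives the robot as it stands.
- The arm moves only by the tool play_rows, never from a script. Its argument "motion" is a list of rows, each a list of 5 numbers: the shift along the tool's x, y, z in mm, then the turn about the tool's z in degrees, then the opening, from 0 (shut) to 1 (fully open). A call has 1 to 8 rows; each row shifts and turns the commanded pose from where the row before left it, along the tool's axes as they then stand; what a row does not reach is not made up. A row lasts 1/10 s, in which the tool goes at most 50 mm and 8.59 degrees, less where a joint would pass 70% of its speed; a pose out of reach is approached as far as the arm can. A call with a gripper value outside its range is refused whole. The fingers move at their own pace and stop on an object; "force" is the grip in N (left out, the last holds). Time passes only in rows, so rows that do not move let the fingers close. It gives the time, the measured TCP pose, the force, the opening and the grip force at its end, in the units of the state.
- manip.observe(): the state, without advancing time (a new reading comes with each control period).
- manip.get_image(name): name is "side" or "top"; returns a dict with "pixels" (384x512x3 uint8, blue, green, red), "fx", "fy", "cx", "cy" (pixels), "R" (3x3) and "t" (3): a world point X has camera coordinates R X + t. Camera axes: x right, y down, z forward; pixel columns grow to the right and rows downward; lengths in m; the calibration is good to about 2 mm. A picture is of the moment at which its call begins. There is no depth.
- manip.job_done(): hands the job in; it is judged then, once.
Trained networks look in the newest picture that a camera, given by its name, has taken for a name from the list of things; names that differ only in an ending like _2 or _b are one class to them, and where a whole thing is asked for, a point or a joint stands for the part that bears it (a point fixed in the world has none). Each returns a list of dicts, best first, with "confidence" (0 to 1); they miss things now and then, are a little off and sometimes report something else, mostly with a low value. They report only what shows in the picture. A call takes as long as a camera call. They do not tell look-alikes from the thing itself.
- manip.look_for(camera, thing): "bbox" ([left, top, width, height] in pixels, round what is visible of it).
- manip.regions_of(camera, thing): "region" (384x512 bool, what is visible of it) and "bbox" ([left, top, width, height] in pixels, round what is visible of it).
- manip.tip_of(camera, thing): "centre" ([column, row] in pixels: a listed point, or the origin of a listed thing).
The state is a dict: "time_s": time; "qpos": joint angles; "dq": joint speeds; "joint_torque": joint torques, N m; "tcp_pos": TCP position; "tool_rot": TCP orientation; "contact_force": force on the tool from outside, world axes, zero at the start; "moment": the same for the moment, N m; "gripper_width": opening from 0.0 (shut) to 1.0 (fully open); "finger_force": force on a finger pad.
Only numpy, scipy, OpenCV 4.12 (cv2) and the standard library are available. Lean on these libraries where they do the work, as an engineer would, in place of code of your own. Each camera call takes 0.05 s, during which the arm holds its last target. There are 200 camera calls.

## Working session

There is one attempt and no reset: what is moved stays moved. The work goes in short steps, Python scripts to look and compute and a tool call to move; the robot and the scene stay as the last step left them, time stands still between calls to the robot, and variables do not carry over. Pictures are saved under pics/ and viewed, at most 17 in all, crops included, and the job is handed in when it is done.

Besides the shell and the picture viewer there is one more tool, called after ">>>" as name(argument=value, ...) on one line, values as JSON. play_rows: Moves the arm, as the interface text tells. Its arguments: {"type":"object","properties":{"motion":{"type":"array","items":{"type":"array","items":{"type":"number"}}},"force":{"type":"number"}},"required":["motion"]}

```bash
mkdir -p pics; ls; cat > h.py <<'E'
import numpy as np, cv2
from rig import manip
def img(c):
    d=manip.get_image(c); d['R']=np.array(d['R']);d['t']=np.array(d['t']);return d
def ray(d,px,z):
    "intersect pixel ray with plane z"
    v=d['R'].T@np.array([(px[0]-d['cx'])/d['fx'],(px[1]-d['cy'])/d['fy'],1]); o=-d['R'].T@d['t']
    return o+v*(z-o[2])/v[2]
def proj(d,X):
    c=d['R']@np.array(X)+d['t']; return np.array([d['fx']*c[0]/c[2]+d['cx'],d['fy']*c[1]/c[2]+d['cy']])
E
python3 - <<'E'
from h import *
for c in('top','side'):
    d=img(c); cv2.imwrite(f'pics/{c}0.png',cv2.resize(d['pixels'],(800,600)))
    print(c,d['fx'],d['cx'],d['cy'],(-d['R'].T@d['t']).round(3),d['R'].round(3).tolist())
    for n,z in [('steriliser',0),('lever_pad',.09),('cover_front',.09),('drying_tray',0)]+[(f'cradle{i}',.1) for i in(1,2,3,4)]+[(f'bottle{i}_{k}',.029) for i in(1,2,3,4) for k in('mid','cap')]+[(n,0) for n in('tongs','dispenser','pan_lid','trivet','formula_tin','mug')]:
        print(n,[(np.round(r['centre']).tolist(),ray(d,r['centre'],z)[:2].round(3).tolist(),round(r['confidence'],2)) for r in manip.tip_of(c,n)[:3]])
print(manip.observe())
E
```

```text
pics
top 426.59035147276967 253.25822624532293 189.68796444639761 [ 0.173 -0.086  1.75 ] [[-0.016, -1.0, -0.015], [-0.982, 0.018, -0.189], [0.189, 0.012, -0.982]]
steriliser [([175.0, 162.0], [0.636, 0.265], 0.82), ([297.0, 194.0], [0.49, -0.246], 0.68)]
lever_pad [([187.0, 198.0], [0.463, 0.196], 0.51)]
cover_front [([179.0, 178.0], [0.548, 0.23], 0.67)]
drying_tray [([296.0, 192.0], [0.497, -0.245], 0.7)]
cradle1 [([199.0, 149.0], [0.661, 0.148], 0.77), ([342.0, 163.0], [0.593, -0.422], 0.59), ([253.0, 161.0], [0.606, -0.068], 0.28)]
cradle2 [([199.0, 149.0], [0.661, 0.148], 0.77), ([342.0, 163.0], [0.593, -0.422], 0.59), ([253.0, 161.0], [0.606, -0.068], 0.28)]
cradle3 [([199.0, 149.0], [0.661, 0.148], 0.77), ([342.0, 163.0], [0.593, -0.422], 0.59), ([253.0, 161.0], [0.606, -0.068], 0.28)]
cradle4 [([199.0, 149.0], [0.661, 0.148], 0.77), ([342.0, 163.0], [0.593, -0.422], 0.59), ([253.0, 161.0], [0.606, -0.068], 0.28)]
bottle1_mid [([342.0, 190.0], [0.495, -0.43], 0.72)]
bottle1_cap []
bottle2_mid []
bottle2_cap [([186.0, 195.0], [0.487, 0.21], 0.71), ([316.0, 224.0], [0.358, -0.31
[... 3093 characters left out ...]
s': 2.3, 'qpos': array([-1.17200605e+00,  2.12867264e-01, -3.43895302e-02,  1.32353682e+00,
       -1.84655210e-05,  1.57080100e+00]), 'dq': array([ 9.13074913e-04,  1.38985912e-03,  2.49984265e-04, -6.89702403e-04,
       -1.13033054e-03, -3.96654144e-05]), 'joint_torque': array([ 1.27398056e-05, -6.85956073e+01,  4.87327552e+01,  1.27959443e-03,
       -1.52220231e-06,  1.57668417e-06]), 'tcp_pos': array([ 0.19413651, -0.46074415,  0.23132637]), 'tool_rot': array([3.14158994e+00, 1.84655084e-05, 3.98785609e-01]), 'contact_force': array([-0.32043778,  0.35320565,  0.19341691]), 'moment': array([-0.02338012, -0.02616804,  0.0131026 ]), 'finger_force': 0.0, 'gripper_width': 1.000245913399935}
```

View pictures.

View pics/top0.png

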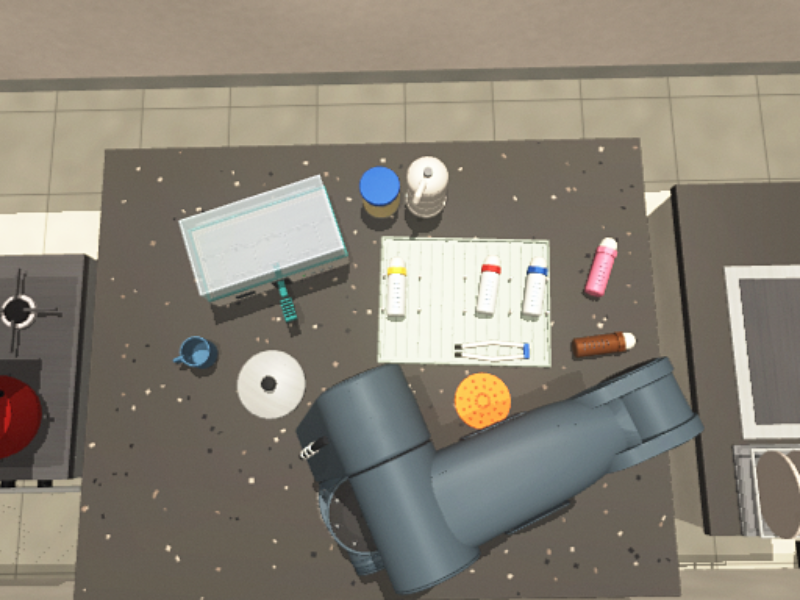

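View pics/side0.png

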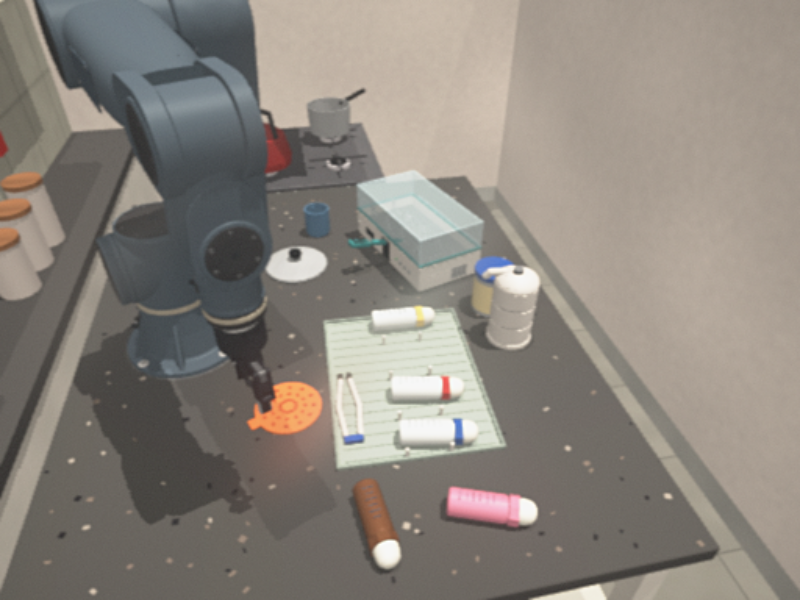

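Top: the steriliser sits top-left (~(265,238) in the 800-px view), with the teal lever at (288,300). The tray at (465,300) holds yellow, red and blue bottles, caps away from the robot, and there's no green bottle. The pink and brown look-alikes lie to the right. The side view agrees. Next I fit silhouettes to get the poses.

```bash
cat >> h.py <<'E'
from scipy.optimize import minimize
def hullmask(d,P):
    S=4
    p=np.array([proj(d,X) for X in P]); m=np.zeros((384,512),np.uint8)
    cv2.fillConvexPoly(m,cv2.convexHull((p*16).round().astype(np.int32)),1,shift=4); return m
def place(P,q):
    c,s=np.cos(q[2]),np.sin(q[2]); return P@np.array([[c,s,0],[-s,c,0],[0,0,1]])+[q[0],q[1],0]
def fit(P,views,q0):
    "views: list of (d,mask)"
    def cost(v):
        q=np.array(q0)+np.array(v)*[.01,.01,.1]
        r=0
        for d,m in views:
            h=cv2.GaussianBlur(hullmask(d,place(P,q)).astype(np.float32),(5,5),0); b=cv2.GaussianBlur(m.astype(np.float32),(5,5),0)
            r+=((h-b)**2).sum()/max(m.sum(),1)
        return r
    r=minimize(cost,[0,0,0],method='Nelder-Mead',options=dict(initial_simplex=[[1,1,1],[-1,0,.5],[0,-1,-1],[-.5,.5,-.5]],xatol=.01,fatol=1e-5))
    return np.array(q0)+r.x*[.01,.01,.1],r.fun
a=np.linspace(0,2*np.pi,16,endpoint=False)
ring=lambda x,r:np.c_[np.full(16,x),r*np.cos(a),r*np.sin(a)+.029]
BOT=np.vstack([ring(-.05,.025),ring(.076,.025),ring(.098,.016),ring(.108,.005)])
def bottles(names,cams=('top','side'),q0={}):
    out={}
    ds={c:img(c) for c in cams}
    for n in names:
        V=[]
        for c in cams:
            rs=manip.regions_of(c,n)
            good=[r for r in rs if np.linalg.norm(ray(ds[c],np.array(r['bbox'][:2])+np.array(r['bbox'][2:])/2,.029)[:2]-q0[n][:2])<.09]
            if good: V.append((ds[c],np.array(good[0]['region']).astype(np.uint8)))
        out[n]=fit(BOT,V,q0[n])+(len(V),) if V else None
    return out,ds
E
python3 - <<'E'
from h import *
q0={'bottle1_mid':(.493,-.43,0),'bottle3_mid':(.495,-.075,0),'bottle4_mid':(.5,-.315,0)}
for c in (('top',),('side',),('top','side')):
    o,ds=bottles(q0,c,q0)
    for n in o:print(c,n,o[n] and (o[n][0].round(4),o[n][1:]))
box=lambda x0,x1,w,z0,z1:np.array([[x,s*w/2,z] for x in(x0,x1) for s in(-1,1) for z in(z0,z1)])
ST=np.vstack([box(-.1,.1,.37,0,.085),box(-.094,.106,.366,.087,.172)])
V=[]
for c in ds:
    m=np.zeros((384,512),np.uint8)
    for n in('steriliser','cover_front'):
        rs=[r for r in manip.regions_of(c,n) if np.linalg.norm(ray(ds[c],np.array(r['bbox'][:2])+np.array(r['bbox'][2:])/2,.08)[:2]-[.6,.25])<.12]
        if rs: m|=np.array(rs[0]['region']).astype(np.uint8); print(c,n,rs[0]['bbox'],rs[0]['confidence'])
    m=cv2.morphologyEx(m,cv2.MORPH_OPEN,np.ones((13,13)))
    V.append((ds[c],m))
for v in(V[:1],V[1:],V):print(fit(ST,v,(.63,.265,.3)))
q,_=fit(ST,V,(.63,.265,.3))
o=[]
for c in ds:
    im=ds[c]['pixels'].copy(); im=cv2.resize(im,None,fx=3,fy=3)
    for b in(box(-.1,.1,.37,0,.085),box(-.094,.106,.366,.087,.172)):
        p=(np.array([proj(ds[c],X) for X in place(b,q)])*3).astype(int)
        for i in range(8):
            for j in (1,2,4):
                if not i&j: cv2.line(im,p[i].tolist(),p[i|j].tolist(),(0,0,255),1)
    pl=place(np.array([[-.185,0,.09]]),q)[0];print(c,pl)
    cv2.circle(im,(proj(ds[c],pl)*3).astype(int).tolist(),4,(0,0,255),1)
    u=(proj(ds[c],[*q[:2],.08])*3).astype(int); o.append(im[max(u[1]-200,0):u[1]+200,max(u[0]-200,0):u[0]+200])
h=min(x.shape[0] for x in o); cv2.imwrite('pics/st.png',np.hstack([x[:h] for x in o])[:600,:800])
E
```

```text
('top',) bottle1_mid (array([ 0.5032, -0.428 , -0.191 ]), (np.float64(0.006257974572211945), 1))
('top',) bottle3_mid (array([ 0.5065, -0.0657, -0.0175]), (np.float64(0.028632815345461828), 1))
('top',) bottle4_mid (array([ 0.5089, -0.3068, -0.1533]), (np.float64(0.006839857742249259), 1))
('side',) bottle1_mid (array([ 0.5018, -0.4243, -0.1849]), (np.float64(0.011566515594835907), 1))
('side',) bottle3_mid (array([ 0.5079, -0.0606, -0.0852]), (np.float64(0.005927678993383743), 1))
('side',) bottle4_mid (array([ 0.5117, -0.3061, -0.1509]), (np.float64(0.017716861906505767), 1))
('top', 'side') bottle1_mid (array([ 0.5027, -0.4262, -0.1966]), (np.float64(0.05540394941004761), 2))
('top', 'side') bottle3_mid (array([ 0.5067, -0.068 , -0.029 ]), (np.float64(0.07116802038610559), 2))
('top', 'side') bottle4_mid (array([ 0.5114, -0.3053, -0.1989]), (np.float64(0.012890625), 1))
top steriliser [117.4, 114.1, 104.7, 92.3] 0.98
top cover_front [114.4, 109.6, 110.2, 82.5] 0.75
side steriliser [223.2, 110.4, 86.3, 72.8] 0.61
side cover_front [223.4, 110.3, 83.9, 58.4] 0.67
(array([0.63999132, 0.26207574, 0.31319948]), np.float64(0.020515759676540984))
(array([0.64415933, 0.28097101, 0.30629279]), np.float64(0.02179573101704347))
(array([0.64288252, 0.26442312, 0.29831513]), np.float64(0.06149408161595654))
top [0.46605341 0.21004974 0.09      ]
side [0.46605341 0.21004974 0.09      ]
```

View pics/st.png

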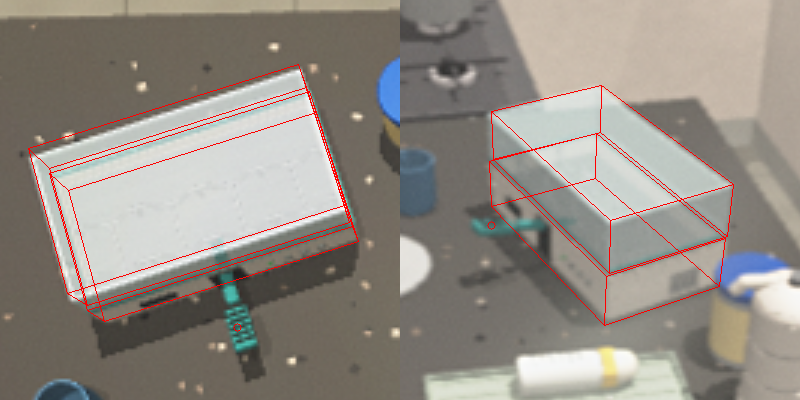

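The overlay fits both views: steriliser at about (0.641, 0.264) with yaw 0.305, and pad at about (0.466, 0.207). I'll go above the lever with the fingers shut.

>>> play_rows(motion=[[0,0,0,5.4,0],[29,-35,0,0,0],[29,-35,0,0,0],[29,-35,0,0,0],[29,-35,0,0,0],[29,-35,0,0,0],[29,-35,0,0,0],[29,-35,0,0,0]], force=20)

```text
time_s: 4.1
tcp_pos: [0.3146, -0.1645, 0.2315]
tool_rot: [3.141, -0.001, 0.304]
contact_force: [1.8, -0.4, -0.4]
gripper_width: 0.002
finger_force: 0.0
```

>>> play_rows(motion=[[29,-35,0,0,0],[29,-35,0,0,0],[29,-35,0,0,0],[29,-35,0,0,0],[29,-35,0,0,0],[29,-35,0,0,0],[29,-35,0,0,0],[0,0,0,0,0]])

```text
time_s: 4.9
tcp_pos: [0.4356, 0.1325, 0.2308]
tool_rot: [-3.141, -0.0, 0.309]
contact_force: [-0.1, -0.1, -0.7]
gripper_width: -0.0
finger_force: 0.0
```

>>> play_rows(motion=[[25,-31,0,0,0],[25,-31,0,0,0],[0,0,40,0,0],[0,0,40,0,0],[0,0,25,0,0],[0,0,0,0,0],[0,0,0,0,0]])

```text
time_s: 5.6
tcp_pos: [0.4718, 0.1772, 0.1275]
tool_rot: [-3.117, 0.0, 0.345]
contact_force: [-0.3, 0.3, -0.3]
gripper_width: -0.0
finger_force: 0.0
```

```bash
python3 - <<'E'
from h import *
s=manip.observe();print(s['tcp_pos'],s['contact_force'])
o=[]
for c in('top','side'):
    d=img(c); im=cv2.resize(d['pixels'],None,fx=4,fy=4,interpolation=cv2.INTER_CUBIC)
    u=(proj(d,s['tcp_pos'])*4).astype(int); cv2.circle(im,u.tolist(),3,(0,0,255),1)
    o.append(im[u[1]-200:u[1]+200,u[0]-200:u[0]+200])
cv2.imwrite('pics/a.png',np.hstack(o))
E
```

```text
[0.47182165 0.17719588 0.12748083] [-0.32432674  0.30654778 -0.2539517 ]
```

View pics/a.png

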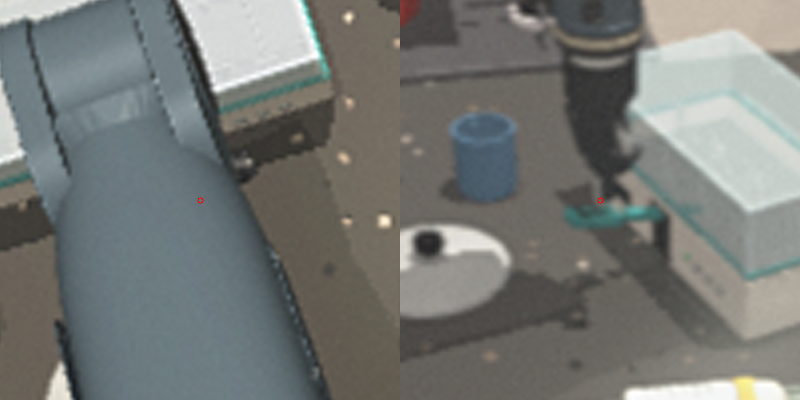

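```bash
python3 - <<'E'
from h import *
s=manip.observe();print({k:np.round(v,3) for k,v in s.items()})
import rig;print([x for x in dir(manip) if x[0]!='_'])
d=img('side');cv2.imwrite('pics/b.png',cv2.resize(d['pixels'][20:250,130:400],(800,681))[:600])
E
```

```text
{'time_s': np.float64(5.7), 'qpos': array([ 0.344,  0.264, -0.233,  1.072,  0.025,  3.14 ]), 'dq': array([ 0.003, -0.003,  0.002, -0.005, -0.001,  0.001]), 'joint_torque': array([-1.7000e-02, -6.9370e+01,  4.5191e+01,  1.8000e-02,  1.2000e-01,
       -5.0000e-03]), 'tcp_pos': array([0.473, 0.178, 0.128]), 'tool_rot': array([-3.117e+00, -2.000e-03,  3.450e-01]), 'contact_force': array([ 0.364, -0.074, -0.016]), 'moment': array([-0.009,  0.021,  0.014]), 'finger_force': np.float64(0.0), 'gripper_width': np.float64(0.001)}
['MotionError', 'get_image', 'job_done', 'look_for', 'observe', 'pinch_z', 'regions_of', 'tip_of']
```

View pics/b.png

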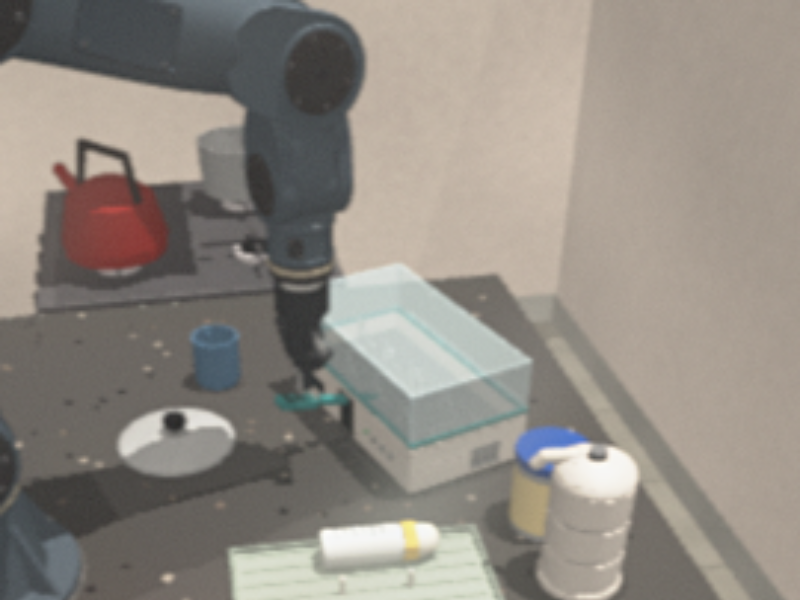

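The last joint is at its limit (q6 = 3.14). I'll lift and turn the tool half a turn, which is the same grasp with q6 near 0.

>>> play_rows(motion=[[0,0,-40,0,0],[0,0,-20,-8,0],[0,0,0,-8.5,0],[0,0,0,-8.5,0],[0,0,0,-8.5,0],[0,0,0,-8.5,0],[0,0,0,-8.5,0],[0,0,0,-8.5,0]])

```text
time_s: 6.55
tcp_pos: [0.4728, 0.1762, 0.188]
tool_rot: [-3.131, -0.022, 1.381]
contact_force: [-0.5, -0.3, 0.1]
gripper_width: -0.0
finger_force: 0.0
```

>>> play_rows(motion=[[0,0,0,-8.5,0],[0,0,0,-8.5,0],[0,0,0,-8.5,0],[0,0,0,-8.5,0],[0,0,0,-8.5,0],[0,0,0,-8.5,0],[0,0,0,-8.5,0],[0,0,0,-8.5,0]])

```text
time_s: 7.35
tcp_pos: [0.4728, 0.1762, 0.188]
tool_rot: [3.125, -0.018, 2.568]
contact_force: [0.8, -1.1, 0.7]
gripper_width: 0.001
finger_force: 0.0
```

>>> play_rows(motion=[[0,0,0,-8.5,0],[0,0,0,-8.5,0],[0,0,0,-8.5,0],[0,0,0,-8.5,0],[0,0,0,-8.5,0],[0,0,0,0,0]])

```text
time_s: 7.95
tcp_pos: [0.4728, 0.1762, 0.1879]
tool_rot: [3.117, -0.003, -2.977]
contact_force: [0.4, -0.2, -0.3]
gripper_width: -0.005
finger_force: 0.0
```

```bash
cat >> h.py <<'E'
from scipy.spatial.transform import Rotation as Ro
SQ=(.641,.264,.305)
def S2W(p): return place(np.array([p],float),SQ)[0]
def go(*targets):
    "targets (x,y,z,yaw): print tool-frame mm and deg for each leg; turn counted after shift"
    s=manip.observe(); p=s['tcp_pos']; R=Ro.from_euler('xyz',s['tool_rot'])
    print('tcp',p.round(4),s['tool_rot'].round(3),'q1,q6',s['qpos'][[0,5]].round(2),'t',s['time_s'])
    for t in targets:
        dm=R.inv().apply(np.array(t[:3])-p)*1000
        yaw=R.as_euler('xyz')[2]; dy=(t[3]-yaw+np.pi)%(2*np.pi)-np.pi
        print('->',np.round(t,4),'shift mm',dm.round(1),'turn',round(-np.degrees(dy),1),'dist',round(np.linalg.norm(dm)))
        R=R*Ro.from_euler('z',-dy); p=np.array(t[:3])
E
python3 - <<'E'
from h import *
Y=.305+np.pi
u=S2W([-.188,0,.12]); go((*u,Y),(*S2W([-.189,0,.036]),Y))
E
```

```text
tcp [0.4728 0.1762 0.1879] [ 3.117e+00 -3.000e-03 -2.977e+00] q1,q6 [0.34 0.18] t 7.95
-> [0.4617 0.2075 0.12   3.4466] shift mm [ 5.6 31.1 68.7] turn -8.0 dist 76
-> [0.4607 0.2072 0.036  3.4466] shift mm [ 1.1 -2.1 84. ] turn -0.0 dist 84
```

>>> play_rows(motion=[[6,31,0,-8,0],[0,0,40,0,0],[0,0,29,0,0],[0,0,10,0,0],[0,0,10,0,0],[0,0,8,0,0],[0,0,8,0,0],[0,0,0,0,0]])

```text
time_s: 8.75
tcp_pos: [0.4608, 0.2081, 0.0828]
tool_rot: [3.117, -0.001, -2.842]
contact_force: [0.7, -0.7, 0.7]
gripper_width: -0.002
finger_force: 0.0
```

>>> play_rows(motion=[[0,0,8,0,0],[0,0,8,0,0],[0,0,8,0,0],[0,0,8,0,0],[0,0,6,0,0],[0,0,6,0,0],[0,0,0,0,0]])

```text
time_s: 9.45
tcp_pos: [0.4601, 0.2092, 0.0379]
tool_rot: [3.117, -0.001, -2.84]
contact_force: [0.1, 0.1, -0.9]
gripper_width: -0.003
finger_force: 0.0
```

```bash
python3 - <<'E'
from h import *
d=img('side');cv2.imwrite('pics/c.png',cv2.resize(d['pixels'][20:250,130:400],(700,596)))
E
```

```text
(no output)
```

View pics/c.png

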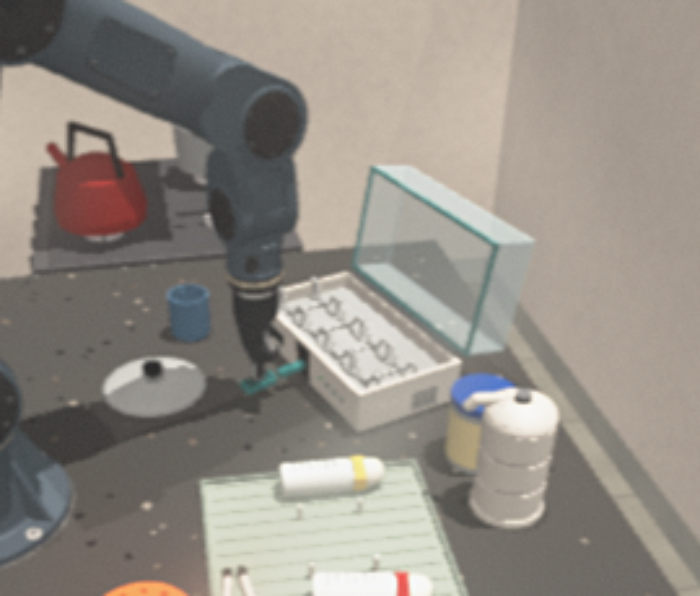

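The cover is up to about upright, and the four-valley rack shows in the well around (340,330). I'll press on until the stop pushes back.

>>> play_rows(motion=[[0,0,3,0,0],[0,0,2,0,0],[0,0,0,0,0],[0,0,0,0,0],[0,0,0,0,0]])

```text
time_s: 10.0
tcp_pos: [0.4605, 0.2095, 0.036]
tool_rot: [3.117, 0.001, -2.84]
contact_force: [-15.3, -9.6, 51.4]
gripper_width: 0.002
finger_force: 26.2
```

>>> play_rows(motion=[[0,0,-10,0,0],[0,0,-40,0,0],[0,0,-50,0,0],[0,0,-50,0,0],[0,0,-50,0,0.5],[30,-30,0,0,1],[30,-30,0,0,1],[0,0,0,0,1]])

```text
time_s: 10.8
tcp_pos: [0.4205, 0.1268, 0.2327]
tool_rot: [3.118, -0.001, -2.842]
contact_force: [0.7, 0.7, 0.4]
gripper_width: 0.678
finger_force: 0.0
```

```bash
python3 - <<'E'
from h import *
q0={'bottle1_mid':(.503,-.426,-.19),'bottle3_mid':(.507,-.064,-.04),'bottle4_mid':(.51,-.306,-.15)}
o,ds=bottles(q0,('side',),q0)
for n in o:print(n,o[n] and (o[n][0].round(4),o[n][1:]))
# rotate first then translate
o,ds=bottles(['bottle3_mid'],('top',),q0);print(o)
go((.507,-.065,.2,np.pi-.04))
E
```

```text
bottle1_mid (array([ 0.5017, -0.4242, -0.18  ]), (np.float64(0.008521917507733186), 1))
bottle3_mid (array([ 0.5077, -0.0629, -0.0372]), (np.float64(0.021798790644989338), 1))
bottle4_mid (array([ 0.5084, -0.3032, -0.1967]), (np.float64(0.013988519170481687), 1))
{'bottle3_mid': (array([ 0.50623654, -0.0651329 , -0.04766967]), np.float64(0.01922093080670646), 1)}
tcp [0.4225 0.1301 0.2318] [ 3.117e+00 -2.000e-03 -2.839e+00] q1,q6 [ 0.28 -0.02] t 11.1
-> [ 0.507  -0.065   0.2     3.1016] shift mm [ -22.6 -212.2   26.5] turn 19.6 dist 215
```

>>> play_rows(motion=[[-4.5,-42.4,5,0,1],[-4.5,-42.4,5,0,1],[-4.5,-42.4,5,0,1],[-4.5,-42.4,5,0,1],[-4.5,-42.4,6,0,1],[0,0,0,6.5,1],[0,0,0,6.5,1],[0,0,0,6.6,1]])

```text
time_s: 11.9
tcp_pos: [0.5069, -0.0654, 0.2001]
tool_rot: [3.119, -0.011, 3.097]
contact_force: [-0.5, 0.6, 0.2]
gripper_width: 1.002
finger_force: 0.0
```

```bash
python3 - <<'E'
from h import *
go((.507,-.0645,.06,np.pi-.04),(.507,-.0645,.011,np.pi-.04))
E
```

```text
tcp [ 0.5069 -0.0654  0.2001] [ 3.119 -0.011  3.097] q1,q6 [-0.14 -0.1 ] t 11.9
-> [ 0.507  -0.0645  0.06    3.1016] shift mm [ -1.5  -2.3 140.1] turn -0.3 dist 140
-> [ 0.507  -0.0645  0.011   3.1016] shift mm [-0.5 -1.1 49. ] turn -0.0 dist 49
```

>>> play_rows(motion=[[-1.5,-2.3,45,0,1],[0,0,45,0,1],[0,0,50,0,1],[0,-1,25,0,1],[0,0,24,0,1],[0,0,0,0,1],[0,0,0,0,0.4],[0,0,0,0,0.4]], force=25)

```text
time_s: 12.7
tcp_pos: [0.5074, -0.0645, 0.013]
tool_rot: [3.119, -0.008, 3.102]
contact_force: [-0.8, -0.9, 0.5]
gripper_width: 0.696
finger_force: 0.0
```

>>> play_rows(motion=[[0,0,0,0,0.4],[0,0,0,0,0.4],[0,0,0,0,0.4],[0,0,0,0,0.4],[0,0,0,0,0.4]])

```text
time_s: 13.2
tcp_pos: [0.5074, -0.0646, 0.0132]
tool_rot: [3.119, -0.007, 3.101]
contact_force: [-0.3, 0.8, 5.1]
gripper_width: 0.574
finger_force: 24.9
```

>>> play_rows(motion=[[0,0,-10,0,0.4],[0,0,-30,0,0.4],[0,0,-40,0,0.4],[0,0,-40,0,0.4],[0,0,-40,0,0.4],[0,0,-40,0,0.4],[0,0,0,0,0.4]])

```text
time_s: 13.9
tcp_pos: [0.5102, -0.0696, 0.218]
tool_rot: [3.12, -0.001, 3.101]
contact_force: [-0.5, -0.6, -0.3]
gripper_width: 0.575
finger_force: 26.5
```

```bash
python3 - <<'E'
from h import *
Y=.305+np.pi
for y in(-.043,):go((.507,-.0646,.21,Y),(*S2W([-.02,y,.2]),Y),(*S2W([-.02,y,.12]),Y))
o,ds=bottles(['bottle3_mid'],('side',),{'bottle3_mid':(.507,0.0,-.04)});
cv2.imwrite('pics/d.png',cv2.resize(ds['side']['pixels'][20:250,130:400],(700,596)))
E
```

```text
tcp [ 0.5102 -0.0696  0.218 ] [ 3.120e+00 -1.000e-03  3.101e+00] q1,q6 [-0.15 -0.11] t 13.9
-> [ 0.507  -0.0646  0.21    3.4466] shift mm [3.4 4.7 8.1] turn -19.8 dist 10
-> [0.6348 0.217  0.2    3.4466] shift mm [-206.4  229.9   16.1] turn -0.0 dist 309
-> [0.6348 0.217  0.12   3.4466] shift mm [ 0.5 -1.7 80. ] turn -0.0 dist 80
```

View pics/d.png

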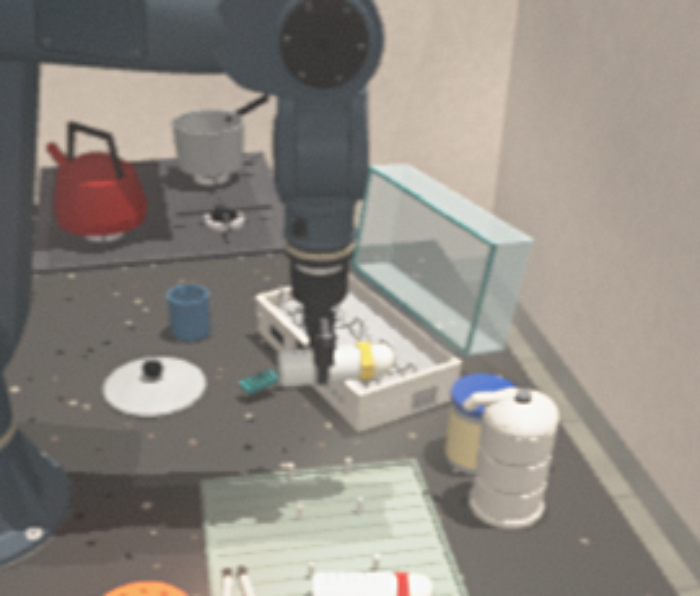

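>>> play_rows(motion=[[0,0,0,-6.6,0.4],[0,0,0,-6.6,0.4],[0,0,0,-6.6,0.4],[-23,26,0,0,0.4],[-23,26,0,0,0.4],[-23,26,0,0,0.4],[-23,26,0,0,0.4],[-23,26,0,0,0.4]])

```text
time_s: 14.8
tcp_pos: [0.5783, 0.0906, 0.2138]
tool_rot: [3.117, -0.003, -2.836]
contact_force: [0.8, -0.4, -0.6]
gripper_width: 0.571
finger_force: 26.5
```

>>> play_rows(motion=[[-23,26,0,0,0.4],[-23,26,0,0,0.4],[-23,27,0,0,0.4],[-20,26,0,0,0.4],[0,0,0,0,0.4],[0,0,0,0,0.4]])

```text
time_s: 15.4
tcp_pos: [0.6314, 0.2166, 0.2158]
tool_rot: [3.117, -0.004, -2.835]
contact_force: [-1.0, -1.0, -0.4]
gripper_width: 0.57
finger_force: 26.5
```

```bash
python3 - <<'E'
from h import *
Y=.305+np.pi
for y in(-.043,):go((*S2W([-.02,y,.12]),Y),(*S2W([-.02,y,.082]),Y))
d=img('top');im=cv2.resize(d['pixels'],None,fx=4,fy=4,interpolation=cv2.INTER_CUBIC)
for i,y in enumerate((.129,.043,-.043,-.129)):
    a,b=[(proj(d,S2W([x,y,.1]))*4).astype(int).tolist() for x in(-.07,.088)]; cv2.line(im,a,b,(0,0,255),1)
    for x in(-.056,.016):
        p=np.array([(proj(d,S2W([x,y+o,z]))*4) for o,z in((-.0315,.096),(-.01,.066),(.01,.066),(.0315,.096))]).astype(np.int32);cv2.polylines(im,[p],False,(255,0,255),1)
u=(proj(d,S2W([0,0,.1]))*4).astype(int);A=im[u[1]-220:u[1]+220,u[0]-300:u[0]+300]
cv2.imwrite('pics/e.png',A)
E
```

```text
tcp [0.6314 0.2166 0.2158] [ 3.117 -0.004 -2.835] q1,q6 [0.32 0.01] t 15.4
-> [0.6348 0.217  0.12   3.4466] shift mm [-3.8 -3.  95.7] turn 0.1 dist 96
-> [0.6348 0.217  0.082  3.4466] shift mm [-0.1 -0.9 38. ] turn 0.0 dist 38
```

View pics/e.png

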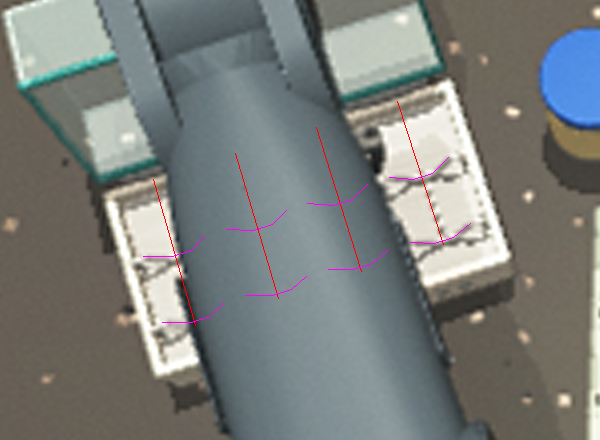

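```bash
python3 - <<'E'
from h import *
d=img('top')
u=(proj(d,S2W([0,0,.1]))*4).astype(int)
C=[ray(d,(np.array(p)+u-[300,220])/4,.085)[:2] for p in((105,195),(452,82),(512,262),(157,376))]
C=np.array(C);print(C.round(3),np.linalg.norm(C[0]-C[1]),np.linalg.norm(C[1]-C[2]),np.linalg.norm(C[0]-C[3]),C.mean(0),[np.arctan2(*( (C[1]-C[0])*[1,-1])),np.arctan2(*( (C[2]-C[3])*[1,-1]))])
for c in('top','side'):
    d=img(c)
    rs=[r for r in manip.regions_of(c,'steriliser')if np.linalg.norm(ray(d,np.array(r['bbox'][:2])+np.array(r['bbox'][2:])/2,.08)[:2]-[.6,.25])<.15]
    print(c,[(r['bbox'],r['confidence']) for r in rs],[(x['centre'],ray(d,x['centre'],0).round(3)) for x in manip.tip_of(c,'steriliser')])
    im=cv2.resize(d['pixels'],None,fx=4,fy=4,interpolation=cv2.INTER_CUBIC)
    for z in (0,.085):
        P=[(proj(d,S2W([x,y,z]))*4) for x,y in((-.1,-.185),(-.1,.185),(.1,.185),(.1,-.185))]
        cv2.polylines(im,[np.array(P).astype(np.int32)],True,(0,0,255),1)
    for y in(-.129,-.043,.043,.129):
        for x in(-.056,.016):
            p=np.array([(proj(d,S2W([x,y+o,z]))*4) for o,z in((-.0315,.096),(-.01,.066),(.01,.066),(.0315,.096))]).astype(np.int32);cv2.polylines(im,[p],False,(255,0,255),1)
    u=(proj(d,S2W([0,0,.05]))*4).astype(int)
    A=im[u[1]-190:u[1]+210,u[0]-200:u[0]+200]; B=A if c=='top' else np.hstack([B,A])
cv2.imwrite('pics/f.png',B)
E
```

```text
[[0.676 0.467]
 [0.789 0.114]
 [0.598 0.053]
 [0.488 0.407]] 0.37094762789360597 0.20132073968822445 0.19776764889440335 [0.63760837 0.26049712] [np.float64(0.3107288268009368), np.float64(0.30115249429465873)]
top [] []
side [] [([262.7, 161.8], array([0.629, 0.265, 0.   ])), ([257.9, 240.3], array([ 0.498, -0.235,  0.   ])), ([304.8, 276.8], array([ 0.613, -0.426,  0.   ]))]
```

View pics/f.png

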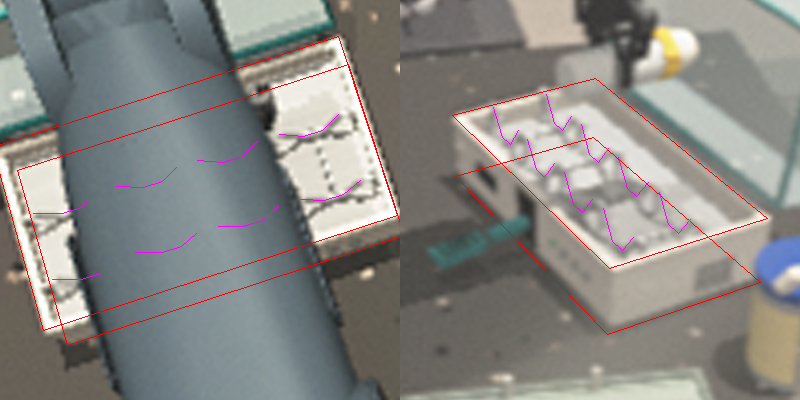

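```bash
sed -i 's/^SQ=.*/SQ=(.638,.261,.306)/' h.py; python3 - <<'E'
from h import *
Y=.306+np.pi
go((*S2W([-.021,-.043,.12]),Y),(*S2W([-.021,-.043,.085]),Y))
E
```

```text
tcp [0.6319 0.2157 0.2175] [ 3.117e+00 -1.000e-03 -2.837e+00] q1,q6 [0.32 0.01] t 15.8
-> [0.6309 0.2137 0.12   3.4476] shift mm [ 1.5 -4.  97.4] turn -0.1 dist 98
-> [0.6309 0.2137 0.085  3.4476] shift mm [-0.  -0.9 35. ] turn -0.0 dist 35
```

>>> play_rows(motion=[[1.5,-4,30,0,0.4],[0,0,35,0,0.4],[0,0,32,0,0.4],[0,-1,8,0,0.4],[0,0,8,0,0.4],[0,0,8,0,0.4],[0,0,6,0,0.4],[0,0,0,0,0.4]])

```text
time_s: 16.6
tcp_pos: [0.631, 0.2139, 0.0901]
tool_rot: [3.117, -0.001, -2.836]
contact_force: [-0.3, -0.6, -0.0]
gripper_width: 0.577
finger_force: 26.5
```

>>> play_rows(motion=[[0,0,2,0,0.4],[0,0,2,0,0.4],[0,0,0,0,0.4],[0,0,0,0,0.4]])

```text
time_s: 17.0
tcp_pos: [0.6312, 0.2148, 0.0868]
tool_rot: [3.116, 0.0, -2.836]
contact_force: [-0.5, 5.4, 1.9]
gripper_width: 0.574
finger_force: 26.6
```

>>> play_rows(motion=[[0,1.5,0,0,0.4],[0,0,1,0,0.4],[0,0,0,0,0.4],[0,0,0,0,0.4]])

```text
time_s: 17.4
tcp_pos: [0.6305, 0.2156, 0.0853]
tool_rot: [3.117, -0.001, -2.836]
contact_force: [-0.5, 3.4, 2.7]
gripper_width: 0.575
finger_force: 26.7
```

>>> play_rows(motion=[[0,0.5,1,0,0.4],[0,0,1,0,0.4],[0,0,0,0,0.4],[0,0,0,0,0.4]])

```text
time_s: 17.8
tcp_pos: [0.6304, 0.2166, 0.0839]
tool_rot: [3.116, -0.0, -2.836]
contact_force: [-2.3, 5.7, 8.2]
gripper_width: 0.579
finger_force: 27.3
```

>>> play_rows(motion=[[0,1,0,0,0.4],[0,0,0,0,0.55],[0,0,0,0,0.6],[0,0,0,0,0.65],[0,0,0,0,0.7],[0,0,0,0,0.75],[0,0,0,0,0.75],[0,0,0,0,0.75]])

```text
time_s: 18.6
tcp_pos: [0.6299, 0.2169, 0.0831]
tool_rot: [3.117, -0.001, -2.836]
contact_force: [0.3, 0.8, -0.6]
gripper_width: 0.75
finger_force: 0.0
```

>>> play_rows(motion=[[0,0,-15,0,0.75],[0,0,-25,0,0.75],[0,0,-40,0,0.75],[0,0,-45,0,0.75],[45,0,0,0,1],[45,-10,0,0,1],[45,-10,0,0,1],[0,0,0,0,1]])

```text
time_s: 19.4
tcp_pos: [0.5045, 0.1525, 0.2074]
tool_rot: [3.117, -0.005, -2.837]
contact_force: [0.7, 0.8, 0.3]
gripper_width: 1.001
finger_force: 0.0
```

```bash
python3 - <<'E'
from h import *
q0={'bottle1_mid':(.503,-.426,-.19),'bottle4_mid':(.51,-.306,-.15)}
for c in('side','top'):
    o,ds=bottles(q0,(c,),q0)
    for n in o:print(c,n,o[n] and (o[n][0].round(4),o[n][1:]))
d=ds['top'];im=cv2.resize(d['pixels'],None,fx=2,fy=2);s=img('side')
u=(proj(s,S2W([0,0,.05]))*4).astype(int);B=cv2.resize(s['pixels'],None,fx=4,fy=4)[u[1]-190:u[1]+210,u[0]-200:u[0]+200]
cv2.imwrite('pics/g.png',np.hstack([im[200:600,220:620],B]))
go((.503,-.425,.2,np.pi-.19),(.509,-.305,.2,np.pi-.17))
E
```

```text
side bottle1_mid (array([ 0.5043, -0.4241, -0.1973]), (np.float64(0.014668914834606632), 1))
side bottle4_mid (array([ 0.5095, -0.3032, -0.188 ]), (np.float64(0.005962924928764947), 1))
top bottle1_mid (array([ 0.5007, -0.4265, -0.2014]), (np.float64(0.017944473404068132), 1))
top bottle4_mid (array([ 0.5082, -0.3054, -0.1979]), (np.float64(0.006202159580848029), 1))
tcp [0.5109 0.1554 0.2078] [ 3.117e+00 -1.000e-03 -2.836e+00] q1,q6 [ 0.28 -0.02] t 19.75
-> [ 0.503  -0.425   0.2     2.9516] shift mm [ 182.1 -551.2   -5.6] turn 28.4 dist 581
-> [ 0.509  -0.305   0.2     2.9716] shift mm [ 16.8 118.9   2.7] turn -1.1 dist 120
```

View pics/g.png

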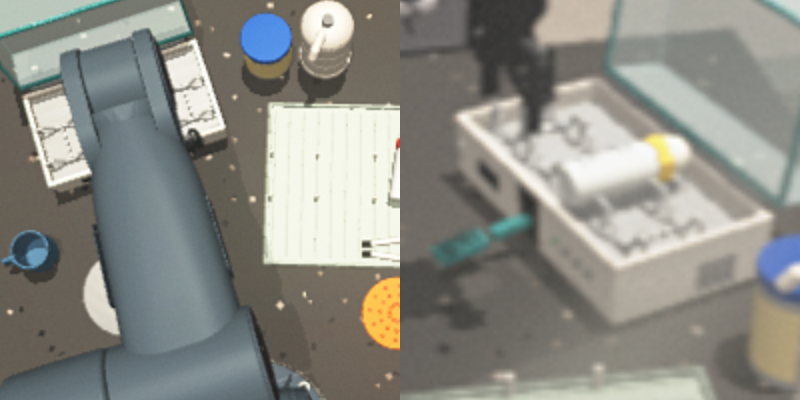

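The yellow bottle is seated in cradle 3. Next is the red one.

>>> play_rows(motion=[[14,-43.8,0,0,1],[14,-43.8,0,0,1],[14,-43.8,0,0,1],[14,-43.8,0,0,1],[14,-43.8,0,0,1],[14,-43.8,0,0,1],[14,-43.8,0,0,1],[14,-43.8,0,0,1]])

```text
time_s: 20.55
tcp_pos: [0.5089, -0.2149, 0.1993]
tool_rot: [3.117, -0.001, -2.836]
contact_force: [2.0, 0.2, -0.3]
gripper_width: 0.998
finger_force: 0.0
```

>>> play_rows(motion=[[14,-43.8,0,0,1],[14,-43.8,0,0,1],[0,0,0,7.1,1],[0,0,0,7.1,1],[0,0,0,7.1,1],[0,0,0,7.1,1],[0,0,0,0,1],[0,0,0,0,1]])

```text
time_s: 21.35
tcp_pos: [0.5085, -0.3048, 0.1971]
tool_rot: [3.12, -0.013, 2.955]
contact_force: [0.2, -0.3, 0.1]
gripper_width: 0.997
finger_force: 0.0
```

```bash
python3 - <<'E'
from h import *
q0={'bottle4_mid':(.509,-.305,-.19)}
o,ds=bottles(q0,('side',),q0);print(o)
Y=np.pi-.19
go((.509,-.3045,.06,Y),(.509,-.3045,.012,Y))
E
```

```text
{'bottle4_mid': (array([ 0.50874046, -0.30365039, -0.19451757]), np.float64(0.004218233548677884), 1)}
tcp [ 0.5083 -0.3048  0.1972] [ 3.12  -0.013  2.954] q1,q6 [-0.55 -0.36] t 21.45
-> [ 0.509  -0.3045  0.06    2.9516] shift mm [ -2.4  -2.5 137.1] turn 0.2 dist 137
-> [ 0.509  -0.3045  0.012   2.9516] shift mm [-0.6 -1.  48. ] turn 0.0 dist 48
```

>>> play_rows(motion=[[-2.4,-2.5,45,0,1],[0,0,45,0,1],[0,0,47,0,1],[-0.6,-1,25,0,1],[0,0,23,0,1],[0,0,0,0,1],[0,0,0,0,0.4],[0,0,0,0,0.4]])

```text
time_s: 22.25
tcp_pos: [0.5097, -0.305, 0.0139]
tool_rot: [3.121, -0.011, 2.952]
contact_force: [-0.4, -0.1, 0.3]
gripper_width: 0.691
finger_force: 0.0
```

>>> play_rows(motion=[[0,0,0,0,0.4],[0,0,0,0,0.4],[0,0,0,0,0.4],[0,0,0,0,0.4],[0,0,-10,0,0.4],[0,0,-30,0,0.4],[0,0,-40,0,0.4],[0,0,-40,0,0.4]])

```text
time_s: 23.05
tcp_pos: [0.5096, -0.3072, 0.1348]
tool_rot: [3.121, -0.012, 2.951]
contact_force: [2.0, -0.6, -0.4]
gripper_width: 0.575
finger_force: 26.3
```

>>> play_rows(motion=[[0,0,-40,0,0.4],[0,0,-45,0,0.4],[0,0,0,-7.1,0.4],[0,0,0,-7.1,0.4],[0,0,0,-7.1,0.4],[0,0,0,-7.1,0.4],[0,0,0,0,0.4],[0,0,0,0,0.4]])

```text
time_s: 23.85
tcp_pos: [0.5106, -0.3092, 0.2181]
tool_rot: [3.118, -0.001, -2.84]
contact_force: [0.2, -0.4, -0.5]
gripper_width: 0.576
finger_force: 26.4
```

```bash
python3 - <<'E'
from h import *
Y=.306+np.pi
go((.6561,.1352,.215,Y),(.6561,.1352,.12,Y))
E
```

```text
tcp [ 0.5106 -0.3092  0.2181] [ 3.118e+00 -1.000e-03 -2.840e+00] q1,q6 [-0.55 -0.85] t 23.85
-> [0.6561 0.1352 0.215  3.4476] shift mm [-271.  381.   12.] turn -0.3 dist 468
-> [0.6561 0.1352 0.12   3.4476] shift mm [-0.1 -2.3 95. ] turn -0.0 dist 95
```

>>> play_rows(motion=[[-22.6,31.8,0.5,0,0.4],[-22.6,31.8,0.5,0,0.4],[-22.6,31.8,0.5,0,0.4],[-22.6,31.8,0.5,0,0.4],[-22.6,31.8,0.5,0,0.4],[-22.6,31.8,0.5,0,0.4],[-22.6,31.8,0.5,0,0.4],[-22.6,31.8,0.5,0,0.4]])

```text
time_s: 24.65
tcp_pos: [0.6068, -0.0106, 0.2198]
tool_rot: [3.117, -0.001, -2.84]
contact_force: [1.0, -1.0, -1.7]
gripper_width: 0.575
finger_force: 26.5
```

>>> play_rows(motion=[[-22.6,31.8,0.5,0,0.4],[-22.6,31.8,0.5,0,0.4],[-22.6,31.8,0.5,0,0.4],[-22.4,31.2,0.5,0,0.4],[0,0,0,0,0.4],[0,0,0,0,0.4]])

```text
time_s: 25.25
tcp_pos: [0.6545, 0.1364, 0.2201]
tool_rot: [3.117, -0.002, -2.837]
contact_force: [-0.1, -0.3, -1.5]
gripper_width: 0.577
finger_force: 26.5
```

```bash
python3 - <<'E'
from h import *
Y=.306+np.pi
go((.6561,.1352,.11,Y),(.6561,.1352,.085,Y))
E
```

```text
tcp [0.6545 0.1364 0.2201] [ 3.117e+00 -2.000e-03 -2.837e+00] q1,q6 [ 0.19 -0.11] t 25.25
-> [0.6561 0.1352 0.11   3.4476] shift mm [ -1.4  -4.4 110.1] turn -0.1 dist 110
-> [0.6561 0.1352 0.085  3.4476] shift mm [-0.  -0.6 25. ] turn -0.0 dist 25
```

>>> play_rows(motion=[[-1.4,-4.4,40,0,0.4],[0,0,40,0,0.4],[0,0,30,0,0.4],[0,-0.6,8,0,0.4],[0,0,8,0,0.4],[0,0,5,0,0.4],[0,0,0,0,0.4],[0,0,0,0,0.4]])

```text
time_s: 26.05
tcp_pos: [0.6568, 0.1344, 0.0903]
tool_rot: [3.117, 0.0, -2.837]
contact_force: [-0.0, 0.1, -0.9]
gripper_width: 0.574
finger_force: 26.5
```

>>> play_rows(motion=[[0,0,2,0,0.4],[0,0,1,0,0.4],[0,0,0,0,0.4],[0,0,0,0,0.4]])

```text
time_s: 26.45
tcp_pos: [0.6562, 0.1344, 0.0862]
tool_rot: [3.117, -0.001, -2.836]
contact_force: [-0.8, -0.3, -0.7]
gripper_width: 0.574
finger_force: 26.5
```

>>> play_rows(motion=[[0,0.6,1,0,0.4],[0,0,1,0,0.4],[0,0,1,0,0.4],[0,0,0,0,0.4],[0,0,0,0,0.4]])

```text
time_s: 26.95
tcp_pos: [0.6565, 0.1348, 0.0844]
tool_rot: [3.118, 0.0, -2.837]
contact_force: [-2.6, -2.7, 12.1]
gripper_width: 0.576
finger_force: 27.8
```

Seated, with an upward reaction of 12 N. Release and retreat.

>>> play_rows(motion=[[0,0,0,0,0.55],[0,0,0,0,0.6],[0,0,0,0,0.65],[0,0,0,0,0.7],[0,0,0,0,0.75],[0,0,0,0,0.75],[0,0,0,0,0.75]])

```text
time_s: 27.65
tcp_pos: [0.656, 0.135, 0.0831]
tool_rot: [3.117, -0.001, -2.836]
contact_force: [0.7, -0.3, -1.2]
gripper_width: 0.749
finger_force: 0.0
```

>>> play_rows(motion=[[0,0,-15,0,0.75],[0,0,-25,0,0.75],[0,0,-40,0,0.75],[0,0,-40,0,0.75],[45,0,0,0,1],[40,-20,0,0,1],[40,-20,0,0,1],[0,0,0,0,1]])

```text
time_s: 28.45
tcp_pos: [0.548, 0.0545, 0.2025]
tool_rot: [3.117, -0.003, -2.839]
contact_force: [1.5, 0.3, 0.8]
gripper_width: 1.0
finger_force: 0.0
```

```bash
python3 - <<'E'
from h import *
q0={'bottle1_mid':(.503,-.426,-.19)}
for c in('side','top'):
    o,ds=bottles(q0,(c,),q0)
    for n in o:print(c,n,o[n] and (o[n][0].round(4),o[n][1:]))
s=ds['side'];u=(proj(s,S2W([0,0,.05]))*4).astype(int);cv2.imwrite('pics/k.png',cv2.resize(s['pixels'],None,fx=4,fy=4)[u[1]-190:u[1]+210,u[0]-200:u[0]+200])
go((.503,-.425,.2,np.pi-.19))
E
```

```text
side bottle1_mid (array([ 0.5045, -0.4239, -0.1913]), (np.float64(0.01739454760993879), 1))
top bottle1_mid (array([ 0.5012, -0.4276, -0.1676]), (np.float64(0.00457763671875), 1))Traceback (most recent call last):
  File "<stdin>", line 6, in <module>
KeyError: 'side'
```

```bash
python3 - <<'E'
from h import *
s=img('side');u=(proj(s,S2W([0,0,.05]))*4).astype(int);cv2.imwrite('pics/k.png',cv2.resize(s['pixels'],None,fx=4,fy=4)[u[1]-190:u[1]+210,u[0]-200:u[0]+200])
go((.503,-.4257,.2,np.pi-.185))
E
```

```text
tcp [0.5526 0.0577 0.2024] [ 3.117e+00 -1.000e-03 -2.836e+00] q1,q6 [ 0.09 -0.22] t 28.7
-> [ 0.503  -0.4257  0.2     2.9566] shift mm [ 192.9 -446.    -8.4] turn 28.1 dist 486
```

View pics/k.png

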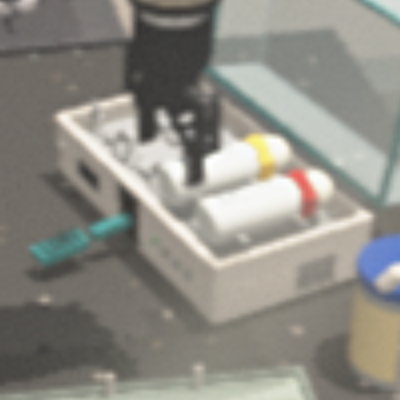

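Yellow and red both lie level and parallel in cradles 3 and 4 (collars at (262,155) and (305,190)). Now the blue one.

>>> play_rows(motion=[[17.5,-40.5,-0.8,0,1],[17.5,-40.5,-0.8,0,1],[17.5,-40.5,-0.8,0,1],[17.5,-40.5,-0.8,0,1],[17.5,-40.5,-0.8,0,1],[17.5,-40.5,-0.8,0,1],[17.5,-40.5,-0.8,0,1],[17.5,-40.5,-0.8,0,1]])

```text
time_s: 29.5
tcp_pos: [0.5162, -0.2956, 0.2007]
tool_rot: [3.117, -0.001, -2.835]
contact_force: [1.3, -0.5, 0.1]
gripper_width: 1.001
finger_force: 0.0
```

>>> play_rows(motion=[[17.5,-40.5,-0.8,0,1],[17.5,-40.5,-0.8,0,1],[17.9,-41,-0.8,0,1],[0,0,0,7,1],[0,0,0,7,1],[0,0,0,7,1],[0,0,0,7.1,1],[0,0,0,0,1]])

```text
time_s: 30.3
tcp_pos: [0.5028, -0.4262, 0.1999]
tool_rot: [3.12, -0.013, 2.955]
contact_force: [0.6, 1.0, -0.4]
gripper_width: 1.0
finger_force: 0.0
```

```bash
python3 - <<'E'
from h import *
q0={'bottle1_mid':(.503,-.426,-.19)}
for c in('side',):
    o,ds=bottles(q0,(c,),q0);print(o)
Y=np.pi-.185
go((.503,-.4255,.06,Y),(.503,-.4255,.012,Y))
E
```

```text
{'bottle1_mid': (array([ 0.50163354, -0.42434417, -0.21284568]), np.float64(0.00869206411395958), 1)}
tcp [ 0.5025 -0.4262  0.2001] [ 3.12  -0.013  2.961] q1,q6 [-0.71 -0.53] t 30.4
-> [ 0.503  -0.4255  0.06    2.9566] shift mm [ -2.1  -2.3 140. ] turn 0.2 dist 140
-> [ 0.503  -0.4255  0.012   2.9566] shift mm [-0.6 -1.  48. ] turn 0.0 dist 48
```

>>> play_rows(motion=[[-2.1,-2.3,46,0,1],[0,0,47,0,1],[0,0,47,0.5,1],[-0.6,-1,25,0,1],[0,0,23,0,1],[0,0,0,0,1],[0,0,0,0,0.4],[0,0,0,0,0.4]])

```text
time_s: 31.2
tcp_pos: [0.5033, -0.4263, 0.0141]
tool_rot: [3.122, -0.011, 2.949]
contact_force: [0.3, 0.0, 0.5]
gripper_width: 0.693
finger_force: 0.0
```

>>> play_rows(motion=[[0,0,0,0,0.4],[0,0,0,0,0.4],[0,0,0,0,0.4],[0,0,0,0,0.4],[0,0,-10,0,0.4],[0,0,-30,0,0.4],[0,0,-40,0,0.4],[0,0,-40,0,0.4]])

```text
time_s: 32.0
tcp_pos: [0.5031, -0.4283, 0.135]
tool_rot: [3.121, -0.012, 2.948]
contact_force: [0.4, -0.8, -0.4]
gripper_width: 0.578
finger_force: 26.4
```

>>> play_rows(motion=[[0,0,-40,0,0.4],[0,0,-45,0,0.4],[0,0,0,-7.2,0.4],[0,0,0,-7.2,0.4],[0,0,0,-7.2,0.4],[0,0,0,-7.2,0.4],[0,0,0,0,0.4],[0,0,0,0,0.4]])

```text
time_s: 32.8
tcp_pos: [0.5041, -0.4304, 0.2182]
tool_rot: [3.118, -0.001, -2.837]
contact_force: [0.2, 0.0, -1.1]
gripper_width: 0.575
finger_force: 26.5
```

```bash
python3 - <<'E'
from h import *
Y=.306+np.pi
go((.55,.1,.22,Y),(.6043,.2992,.22,Y))
E
```

```text
tcp [ 0.5041 -0.4304  0.2182] [ 3.118e+00 -1.000e-03 -2.837e+00] q1,q6 [-0.71 -1.02] t 32.8
-> [0.55   0.1    0.22   3.4476] shift mm [-203.1  492.1    9.8] turn -0.1 dist 532
-> [0.6043 0.2992 0.22   3.4476] shift mm [-111.8  173.5    4.1] turn -0.0 dist 206
```

>>> play_rows(motion=[[-17.5,37,0.8,0,0.4],[-17.5,37,0.8,0,0.4],[-17.5,37,0.8,0,0.4],[-17.5,37,0.8,0,0.4],[-17.5,37,0.8,0,0.4],[-17.5,37,0.8,0,0.4],[-17.5,37,0.8,0,0.4],[-17.5,37,0.8,0,0.4]])

```text
time_s: 33.6
tcp_pos: [0.5474, -0.1042, 0.2187]
tool_rot: [3.117, -0.001, -2.837]
contact_force: [0.6, 0.8, -1.7]
gripper_width: 0.575
finger_force: 26.6
```

>>> play_rows(motion=[[-17.5,37,0.8,0,0.4],[-17.5,37,0.8,0,0.4],[-17.5,37,0.8,0,0.4],[-17.5,37,0.8,0,0.4],[-17.5,37,0.8,0,0.4],[-17.5,37,0.8,0,0.4],[-17.5,37,0.8,0,0.4],[-17.5,37,0.8,0,0.4]])

```text
time_s: 34.4
tcp_pos: [0.5908, 0.2205, 0.2194]
tool_rot: [3.117, -0.001, -2.836]
contact_force: [-0.1, -0.3, -0.9]
gripper_width: 0.574
finger_force: 26.6
```

>>> play_rows(motion=[[-17.5,37,0.8,0,0.4],[-17.5,37,0.8,0,0.4],[0,0,0,0,0.4],[0,0,0,0,0.4],[0,0,0,0,0.4]])

```text
time_s: 34.9
tcp_pos: [0.6018, 0.2993, 0.2193]
tool_rot: [3.117, -0.001, -2.835]
contact_force: [0.1, 0.5, -0.7]
gripper_width: 0.576
finger_force: 26.6
```

```bash
python3 - <<'E'
from h import *
Y=.306+np.pi
go((.6043,.2992,.11,Y),(.6043,.2992,.085,Y))
E
```

```text
tcp [0.6018 0.2993 0.2193] [ 3.117e+00 -1.000e-03 -2.835e+00] q1,q6 [0.45 0.14] t 34.9
-> [0.6043 0.2992 0.11   3.4476] shift mm [ -2.5  -3.5 109.2] turn 0.0 dist 109
-> [0.6043 0.2992 0.085  3.4476] shift mm [-0.  -0.6 25. ] turn 0.0 dist 25
```

>>> play_rows(motion=[[-2.5,-3.5,40,0,0.4],[0,0,40,0,0.4],[0,0,29,0,0.4],[0,-0.6,8,0,0.4],[0,0,8,0,0.4],[0,0,5,0,0.4],[0,0,2,0,0.4],[0,0,0,0,0.4]])

```text
time_s: 35.7
tcp_pos: [0.6047, 0.3, 0.0878]
tool_rot: [3.117, 0.0, -2.833]
contact_force: [0.8, -0.2, -1.1]
gripper_width: 0.574
finger_force: 26.6
```

>>> play_rows(motion=[[0,0,1,0,0.4],[0,0,1,0,0.4],[0,0,0,0,0.4],[0,0,0,0,0.4]])

```text
time_s: 36.1
tcp_pos: [0.605, 0.2997, 0.0858]
tool_rot: [3.118, 0.0, -2.833]
contact_force: [2.0, -4.7, 6.1]
gripper_width: 0.574
finger_force: 27.2
```

>>> play_rows(motion=[[0,-1.2,1,0,0.4],[0,0,1,0,0.4],[0,0,0,0,0.4],[0,0,0,0,0.4]])

```text
time_s: 36.5
tcp_pos: [0.6053, 0.2991, 0.0845]
tool_rot: [3.117, 0.001, -2.833]
contact_force: [-2.4, -3.8, 14.4]
gripper_width: 0.572
finger_force: 28.1
```

>>> play_rows(motion=[[0,0,0,0,0.55],[0,0,0,0,0.6],[0,0,0,0,0.65],[0,0,0,0,0.7],[0,0,0,0,0.75],[0,0,0,0,0.75],[0,0,0,0,0.75]])

```text
time_s: 37.2
tcp_pos: [0.6045, 0.2988, 0.0828]
tool_rot: [3.117, -0.001, -2.833]
contact_force: [-0.1, 0.4, -0.3]
gripper_width: 0.752
finger_force: 0.0
```

>>> play_rows(motion=[[0,0,-15,0,0.75],[0,0,-25,0,0.75],[0,0,-40,0,0.75],[0,0,-40,0,0.75],[45,0,0,0,1],[45,-10,0,0,1],[45,-10,0,0,1],[45,0,0,0,1]])

```text
time_s: 38.0
tcp_pos: [0.4408, 0.2217, 0.2025]
tool_rot: [3.117, -0.001, -2.834]
contact_force: [0.8, 0.2, 0.4]
gripper_width: 1.003
finger_force: 0.0
```

```bash
python3 - <<'E'
from h import *
s=img('side');u=(proj(s,S2W([0,0,.05]))*4).astype(int);A=cv2.resize(s['pixels'],None,fx=4,fy=4,interpolation=cv2.INTER_CUBIC)[u[1]-190:u[1]+210,u[0]-200:u[0]+200]
s=img('top');u=(proj(s,S2W([0,0,.05]))*4).astype(int);B=cv2.resize(s['pixels'],None,fx=4,fy=4,interpolation=cv2.INTER_CUBIC)[u[1]-190:u[1]+210,u[0]-200:u[0]+200]
cv2.imwrite('pics/l.png',np.hstack([A,B]))
print([(r['centre'],ray(s,r['centre'],.03).round(3)) for r in manip.tip_of('top','lever_pad')])
Y=.306+np.pi
p=S2W([-.194,.002,.1]);go((p[0],p[1],.1,Y),(p[0],p[1],.016,Y))
E
```

```text
[([188.7, 200.9], array([0.463, 0.2  , 0.03 ])), ([148.0, 103.8], array([0.888, 0.38 , 0.03 ]))]
tcp [0.4401 0.2221 0.2031] [ 3.117e+00 -1.000e-03 -2.833e+00] q1,q6 [0.45 0.14] t 38.15
-> [0.4524 0.2045 0.1    3.4476] shift mm [ -6.5 -23.1 102.6] turn 0.2 dist 105
-> [0.4524 0.2045 0.016  3.4476] shift mm [-0.1 -2.1 84. ] turn 0.0 dist 84
```

View pics/l.png

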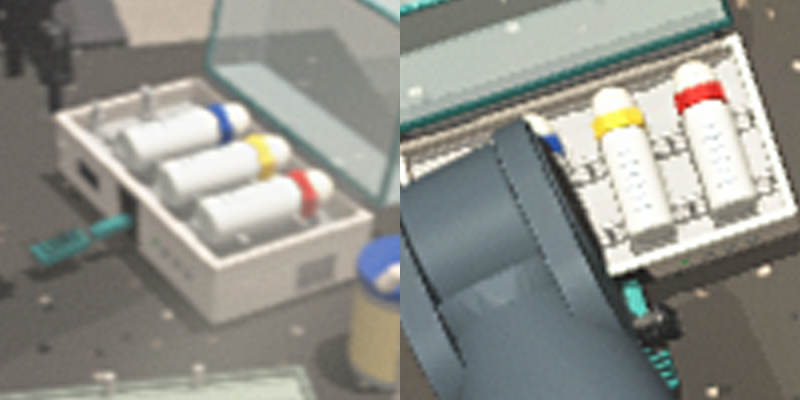

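All three are down in cradles 2–4 with their caps to the back. Now I pinch the lever pad.

>>> play_rows(motion=[[-4,-23,30,0,1],[0,0,40,0,1],[0,0,35,0,1],[0,-2,35,0,0.8],[0,0,30,0,0.8],[0,0,16,0,0.8],[0,0,0,0,0.8],[0,0,0,0,0.8]])

```text
time_s: 38.95
tcp_pos: [0.4529, 0.205, 0.0166]
tool_rot: [3.117, -0.001, -2.833]
contact_force: [0.1, 0.2, -0.4]
gripper_width: 0.801
finger_force: 0.0
```

```bash
python3 - <<'E'
from h import *
print(manip.observe()['contact_force'])
s=img('side');u=(proj(s,S2W([-.15,0,.05]))*6).astype(int);A=cv2.resize(s['pixels'],None,fx=6,fy=6,interpolation=cv2.INTER_CUBIC)[u[1]-200:u[1]+200,u[0]-250:u[0]+250]
cv2.imwrite('pics/m.png',A)
p=S2W([-.194,.002,.1]);go((p[0],p[1],.013,.306+np.pi))
E
```

```text
[ 0.07483792  0.21983412 -0.43927122]
tcp [0.4532 0.2052 0.0171] [ 3.117  0.    -2.833] q1,q6 [0.41 0.1 ] t 39.0
-> [0.4524 0.2045 0.013  3.4476] shift mm [ 1.  -0.5  4.1] turn 0.2 dist 4
```

View pics/m.png

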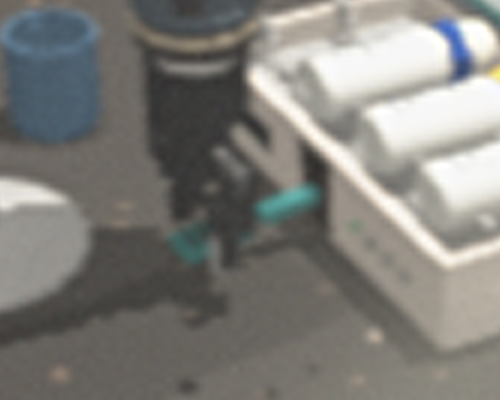

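The fingers straddle the teal pad around (200,235). Close them.

>>> play_rows(motion=[[0,0,3,0,0.8],[0,0,0,0,0.2],[0,0,0,0,0.2],[0,0,0,0,0.2],[0,0,0,0,0.2],[0,0,0,0,0.2],[0,0,0,0,0.2]], force=30)

```text
time_s: 39.7
tcp_pos: [0.4524, 0.2048, 0.0133]
tool_rot: [3.117, -0.001, -2.833]
contact_force: [2.0, -1.9, 0.9]
gripper_width: 0.341
finger_force: 31.7
```

>>> play_rows(motion=[[0.3,0.1,-2,0,0.2],[0.3,0.1,-3,0,0.2],[0.3,0.1,-4,0,0.2],[0.2,0.1,-4,0,0.2],[0,0.1,-4,0,0.2],[0,0.1,-4,0,0.2],[0,0,0,0,0.2]])

```text
time_s: 40.4
tcp_pos: [0.4511, 0.2044, 0.0344]
tool_rot: [3.117, -0.001, -2.833]
contact_force: [2.3, -3.2, 1.3]
gripper_width: 0.347
finger_force: 31.2
```

>>> play_rows(motion=[[0,0.1,-4,0,0.2],[-0.3,0.1,-4,0,0.2],[-0.4,0.1,-4,0,0.2],[-0.5,0.1,-4,0,0.2],[-0.6,0.1,-4,0,0.2],[-0.7,0.1,-4,0,0.2],[-0.7,0.1,-4,0,0.2],[0,0,0,0,0.2]])

```text
time_s: 41.2
tcp_pos: [0.4538, 0.2052, 0.0626]
tool_rot: [3.117, -0.002, -2.833]
contact_force: [-2.4, -6.7, 2.9]
gripper_width: 0.346
finger_force: 32.9
```

>>> play_rows(motion=[[-0.8,0.1,-3,0,0.2],[-0.8,0.1,-3,0,0.2],[-0.8,0.1,-3,0,0.2],[-0.4,0.1,-2,0,0.2],[-0.3,0.1,-1,0,0.2],[0,0,0,0,0.2],[0,0,0,0,0.2]])

```text
time_s: 41.9
tcp_pos: [0.4564, 0.2061, 0.0742]
tool_rot: [3.118, -0.002, -2.833]
contact_force: [-2.1, -7.7, 1.8]
gripper_width: 0.342
finger_force: 32.7
```

```bash
python3 - <<'E'
from h import *
s=img('side');u=(proj(s,S2W([-.05,0,.08]))*4).astype(int);A=cv2.resize(s['pixels'],None,fx=4,fy=4,interpolation=cv2.INTER_CUBIC)[u[1]-220:u[1]+220,u[0]-250:u[0]+250]
cv2.imwrite('pics/n.png',A);print(manip.observe()['contact_force'])
E
```

```text
[-2.71928217 -8.31254014  1.67799942]
```

View pics/n.png

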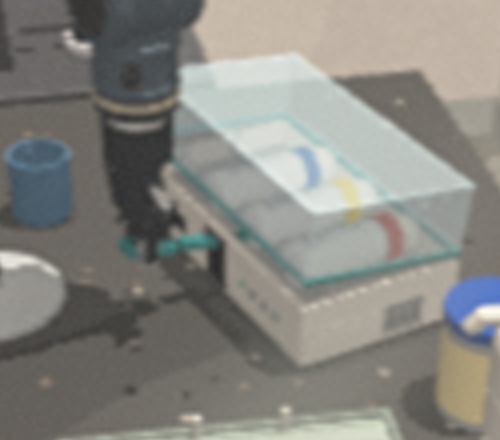

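The cover is nearly down, with a small gap still at the front edge. I'll lift gently to the stop.

>>> play_rows(motion=[[-0.5,0.1,-2,0,0.2],[-0.5,0.1,-2,0,0.2],[0,0,0,0,0.2],[0,0,0,0,0.2]])

```text
time_s: 42.35
tcp_pos: [0.4575, 0.2064, 0.0783]
tool_rot: [3.118, -0.002, -2.833]
contact_force: [-1.3, -9.0, 2.0]
gripper_width: 0.348
finger_force: 32.7
```

>>> play_rows(motion=[[-0.4,0.1,-2,0,0.2],[0,0,0,0,0.2],[0,0,0,0,0.2]])

```text
time_s: 42.65
tcp_pos: [0.4576, 0.2065, 0.0792]
tool_rot: [3.118, -0.003, -2.833]
contact_force: [3.9, -6.3, -16.6]
gripper_width: 0.343
finger_force: 34.5
```

>>> play_rows(motion=[[-0.4,0.1,-2,0,0.2],[0,0,0,0,0.2],[0,0,0,0,0.2]])

```text
time_s: 42.95
tcp_pos: [0.4574, 0.2064, 0.0804]
tool_rot: [3.118, -0.005, -2.833]
contact_force: [6.0, -6.2, -29.4]
gripper_width: 0.341
finger_force: 34.2
```

The stop is reached (-29 N). Open and withdraw straight up, then back.

>>> play_rows(motion=[[0,0,0,0,0.5],[0,0,0,0,0.8],[0,0,0,0,0.8],[0,0,0,0,0.8],[3,0,-10,0,0.8],[10,0,-30,0,0.8],[20,0,-40,0,0.8],[20,0,-40,0,0.8]])

```text
time_s: 43.75
tcp_pos: [0.4081, 0.1882, 0.2041]
tool_rot: [3.117, -0.001, -2.833]
contact_force: [1.5, 0.4, 1.6]
gripper_width: 0.801
finger_force: 0.0
```

>>> play_rows(motion=[[25,-40,0,0,0.8],[25,-40,0,0,0.8],[0,-45,0,0,0.8],[0,-45,0,0,0.8],[0,-45,0,0,0.8],[0,-45,0,0,0.8],[0,0,0,0,0.8]])

```text
time_s: 44.45
tcp_pos: [0.4414, -0.0784, 0.1963]
tool_rot: [3.118, -0.001, -2.838]
contact_force: [-0.9, 1.1, -0.6]
gripper_width: 0.799
finger_force: 0.0
```

```bash
python3 - <<'E'
from h import *
print(manip.observe()['tcp_pos'],manip.observe()['contact_force'])
s=img('side');u=(proj(s,S2W([-.05,0,.08]))*4).astype(int);A=cv2.resize(s['pixels'],None,fx=4,fy=4,interpolation=cv2.INTER_CUBIC)[u[1]-220:u[1]+220,u[0]-200:u[0]+200]
s=img('top');u=(proj(s,S2W([-.05,0,.08]))*4).astype(int);B=cv2.resize(s['pixels'],None,fx=4,fy=4,interpolation=cv2.INTER_CUBIC)[u[1]-220:u[1]+220,u[0]-200:u[0]+200]
cv2.imwrite('pics/o.png',np.hstack([A,B]))
E
```

```text
[ 0.4413602  -0.07835767  0.19634475] [-0.94308507  1.1275468  -0.61843063]
```

View pics/o.png

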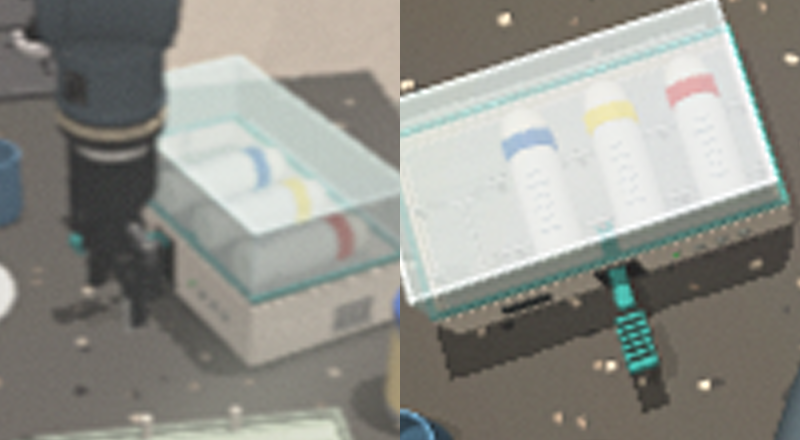

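The cover is flush on the rim, the lever is up at its stop, and the bottles are aligned under the cover. Handing in.

```bash
python3 -c "
from rig import manip
print(manip.job_done())"
```

```text
the job is handed in; nothing more can be done
None
```

I handed the job in at about 45 s: the three bottles present (yellow, red, blue) lie in cradles 3, 4 and 2 with their caps to the back, the cover is shut and the lever is up at its stop; no verdict came back.

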